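Clamp a deep-well plate in the sealing press

ROBOT

A 6-joint arm with a two-finger parallel gripper is mounted at the origin on the work surface. World frame = base frame: x ahead of the robot, y to its left, z up, the work surface at z = 0. Lengths are in m, angles in rad, forces in N, time in s.
With the tool pointing down it reaches from about 0.2 to 0.875 m from the base axis. Payload 3.4 kg.
Tool frame: the origin (TCP) lies at the very end of the fingers, on their centre line; the grasp point (between the pads) lies 19 mm behind it (r.grip_depth is the distance from the TCP to the grasp point, in m); y points along the fingers, x is the direction in which the jaws open and shut, and the axes are right-handed (so a half turn about y gives the same grasp; the last joint's range is limited). The gripper opens to 94 mm and grips with 3 to 60 N. Pads are 16 mm wide; open, the fingers measure 119 mm over their backs; the gripper's body (75 mm by 177 mm) begins 78 mm behind the grasp point.
Start: joints at [-1.385, 0.276, 1.505, -0, 1.361, -0.121], TCP at [0.174, -0.548, 0.205] pointing down, gripper open.
Joint ranges: [-2.89, 2.89], [-0.75, 2.08], [0.22, 2.7], [-1.18, 4.32], [0.11, 2.71], [-2.7, 2.7]. Speed limits (rad/s): [2.57, 2.57, 3.14, 3.14, 3.14, 3.14].

INTERFACE

Orientations are given as a unit quaternion [w, x, y, z].
In Python, from cell import r gives the robot as it stands.
- The arm moves only by the tool jog_arm, never from a script. Its argument "series" is a list of rows, each a list of 3 entries, a list of its own where there are three numbers: the opening, from 0 (shut) to 1 (fully open), then the shift along the tool's x, y, z in cm, then the turn about the tool's y in rad. In form: [[gripper, [tx, ty, tz], yaw], ...]. A call has exactly 5 rows; each row shifts and turns the commanded pose from where the row before left it, along the tool's axes as they then stand; what a row does not reach is not made up. A row lasts 1/12 s, in which the tool goes at most 41.7 mm and 7.16 degrees, less where a joint would pass 70% of its speed; a pose out of reach is approached as far as the arm can. A call is refused whole if a number of a shift passes 4.17 or a number of a turn 0.125, either way. A call with a gripper value outside its range is refused whole. The fingers move at their own pace and stop on an object; "force" is the grip in N (left out, the last holds). Time passes only in rows, so rows that do not move let the fingers close, or fill a call up. It gives the time, the measured TCP pose, the force and the opening at its end, in the units of the state.
- r.read_state(): the state, without advancing time (a new reading comes with each control period).
- r.capture(name): name is "scene" or "top"; returns the picture (480x640x3 uint8, blue, green, red); there is no depth.
- r.camera_info(name): a dict with "fov_y" (degrees; the focal length in pixels is half the picture's height over the tangent of half this angle, whatever the lens; pixels are square), "cx", "cy" (the principal point, pixels), "R" (3x3) and "t" (3): a world point X has camera coordinates R X + t. Camera axes: x right, y down, z forward; pixel columns grow to the right and rows downward; lengths in m; the calibration is good to about 2 mm. A picture is of the moment at which its call begins. camera_info takes no time and is no camera call.
- r.close_job(): hands the job in, once; it reports no verdict.
The state is a dict: "t": time; "qpos": joint angles; "qvel": joint speeds; "effort": joint torques, N m; "tcp_pos": TCP position; "orientation": TCP orientation; "contact_force": force on the tool from outside, world axes, zero at the start; "wrist_torque": the same for the moment, N m; "opening": finger opening in m.
Only numpy, scipy, OpenCV 4.12 (cv2) and the standard library are available. Lean on these libraries where they do the work, as an engineer would, in place of code of your own. Each camera call takes 0.05 s, during which the arm holds its last target. There are 200 camera calls.

TASK

Push the covered deep-well plate along its tray until it is fully home against the end stop under the clamp. Then press the clamp arm down its bar until the pad lands on the cover and the arm tips up and bites, and screw the handle tight with a good half turn or more, so that the cover stays firmly pressed. Let go of everything, and leave the other things on the bench where they are.

Things in the scene. Friction and masses are not known exactly. Their poses are not given: they have to be found in the camera images.
- press: sealing press, fixed: aluminium base plate 206 x 250 mm, 12 mm thick, with a tray and an upright steel bar. Origin: on the bench straight below the clamp's screw axis, also the middle of the plate's home place. x points from there to the bar (away from the robot at yaw 0), y along the tray to the end stop, z up. The base plate ends at x = -63 and +143, y = -165 and +85 mm.
- home (a point): point on the base plate (12 mm above the bench) where the middle of the plate's underside is when home; axes as the press. The tray runs along y between two rails with inner faces at x = -45.5 and +45.5 mm (front rail 8 mm, back rail 18 mm above the base plate); its -y end is open.
- stop_face (a point): middle of the end stop's face, 64 mm to +y of home, 26 mm above the bench; the stop is 28 mm high above the base plate. The plate is home when its +y end touches it.
- bar_top (a point): top of the upright steel bar that carries the clamp arm: 22 mm (x) by 12 mm (y), 110 mm to +x of the screw axis, its top 180 mm above the bench
- plate: covered deep-well plate, loose in the tray: white plastic with a thick steel cover, 85.5 mm (x) by 127.8 mm (y), 57 mm high, 0.5 to 0.8 kg. Origin: middle of its underside; axes as the press. It starts 45 to 85 mm short of home, to -y, with its -y end free to be pushed; sliding it takes about 3 to 6 N.
- jaw (a joint): how far the clamp arm is slid down the bar, m, 0 at the top, starts at 0 to 0.022. Grey arm on a sleeve (46 x 34 mm, 50 mm high) round the bar, reaching to -x to the screw. Its weight hangs on the screw side, so it bites and stays put. Pressed down close to the bar (15 to 30 mm from the bar's centre) it slides with 5 to 12 N; pressed farther out or on the handle it only bites harder.
- jaw_tilt (a joint): tilt of the clamp arm in its play on the bar, rad: about -0.03 hanging (screw end low); when the pad bears on the cover the arm tips the other way and bites: about +0.03 at 10 N on the pad, 0.036 at 20 N, 0.046 at 40 N, 0.055 at 60 N. After the pad lands, pressing on slides the sleeve some 7 mm farther while the arm tips; then it stops dead (press with 20 to 25 N).
- press_spot (a point): place to press the clamp arm down: top of the thumb rest (20 x 26 mm flat, 12 mm above the arm), 24 mm from the bar's centre towards the screw; the bar's face is 13 mm away, the handle's side 70 mm. At the start this point is 163 to 190 mm above the bench, when clamped about 130 to 145 mm, with the bar's top then 35 to 50 mm above it.
- handle_grip (a point): centre of the screw's handle: upright round black fluted grip, 32 mm diameter, 64 mm long (32 mm above and below this point), 110 mm from the bar's centre. Clockwise from above tightens: handle and pad go down 0.8 mm per rad (5 mm a turn). It stays where it is left. Travel 4.7 turns; it starts 0.3 to 1.5 turns down.
- handle: screw, handle and pad, one piece; origin on the screw axis 31 mm above the pad's face. It turns with about 0.12 N m. A well pressed arm leaves 15 to 25 N on the pad; from there each rad of clockwise turn adds about 10 N, so half a turn makes it tight (over 40 N).
- pad_face (a point): middle of the underside of the steel pad (28 mm diameter) at the lower end of the screw; it lands on the middle of the plate's cover when the plate is home
- reagent_bottle: bystander: amber bottle behind the press, 62 mm diameter, 150 mm high; origin under its middle
- tube_rack: bystander: white tube rack beyond the end stop, 145 x 62 mm, 74 mm high; origin under its middle
- spare_plate: bystander: uncovered deep-well plate, 86 x 128 x 44 mm; origin under its middle
- tip_box: bystander: blue pipette-tip box with a clear lid, 86 x 124 x 93 mm; origin under its middle
- beaker: bystander: glass beaker, 72 mm diameter, 95 mm high; origin under its middle
- pipette: bystander: pipette lying on the bench, 240 mm long; origin under its middle

How it is judged:
By the outcome, as a careful person would: the job done as asked, in the order asked, and still so for the second after the job is handed in, with the robot touching nothing.
It also fails if it takes over 70 s, if anything falls off the work surface, if the arm or the gripper's body presses on something with over 40 N, if the wrist force passes 120 N, or if a joint passes its speed limit or range.

## Working session

There is one attempt and no reset: what is moved stays moved. The work goes in short steps, Python scripts to look and compute and a tool call to move; the robot and the scene stay as the last step left them, time stands still between calls to the robot, and variables do not carry over. Pictures are saved under pics/ and viewed, about 8 in all and at most 12, crops included, and the job is handed in when it is done.

Besides the shell and the picture viewer there is one more tool, called after "Call:" in YAML: its name, and indented under it one key for each argument. jog_arm: Moves the arm, as the interface text tells. Its arguments: {"type":"object","properties":{"series":{"type":"array","items":{"type":"array"}},"force":{"type":"number"}},"required":["series"]}

```bash
ls; mkdir -p pics; python3 - <<'E'
from cell import r
import cv2
for n in("scene","top"):
    cv2.imwrite(f"pics/{n}0.png",r.capture(n)); i=r.camera_info(n); print(n,i)
s=r.read_state(); print(s, r.grip_depth)
E
```

```text
pics
scene {'fov_y': 49.740504257040214, 'cx': 316.03356258142355, 'cy': 228.67621829833072, 'R': array([[ 0.66272671,  0.74885676, -0.00262012],
       [ 0.56409976, -0.50151467, -0.65595312],
       [-0.49252896,  0.43323965, -0.75479708]]), 't': array([-0.38352234, -0.26006473,  1.64830939])}
top {'fov_y': 53.23047425603448, 'cx': 316.0276754936271, 'cy': 246.22503323392417, 'R': array([[ 0.02467508, -0.99966699, -0.00755334],
       [-0.9953728 , -0.02386581, -0.09307742],
       [ 0.09286616,  0.00981509, -0.99563022]]), 't': array([-0.04406988,  0.63215229,  1.27553508])}
{'t': 0.1, 'qpos': array([-1.38500764e+00,  2.76520238e-01,  1.50598080e+00,  1.07841774e-05,
        1.36071496e+00, -1.20961276e-01]), 'qvel': array([ 1.81160792e-03, -8.69703349e-05, -2.13288457e-03,  9.68971271e-05,
       -1.24013134e-03,  1.61825253e-04]), 'effort': array([ 1.62741744e-03, -4.05454266e+01, -2.37780654e+01,  7.03657279e-02,
        2.99408811e-02, -5.02423711e-05]), 'tcp_pos': array([ 0.17355421, -0.5476529 ,  0.20470808]), 'orientation': array([ 0.57091226, -0.57012188,  0.4181601 , -0.41732765]), 'contact_force': array([-0.06761958,  0.09950818,  0.63842975]), 'wrist_torque': array([-0.03524994,  0.04749536,  0.01465961]), 'opening': 0.09421435377125095} 0.0188
```

View pics/scene0.png

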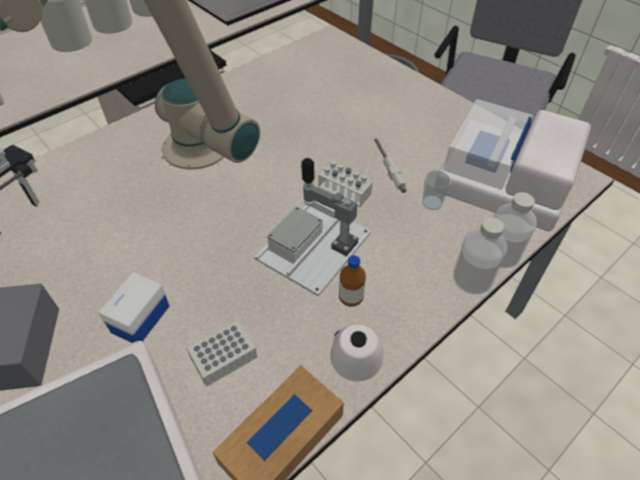

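View pics/top0.png

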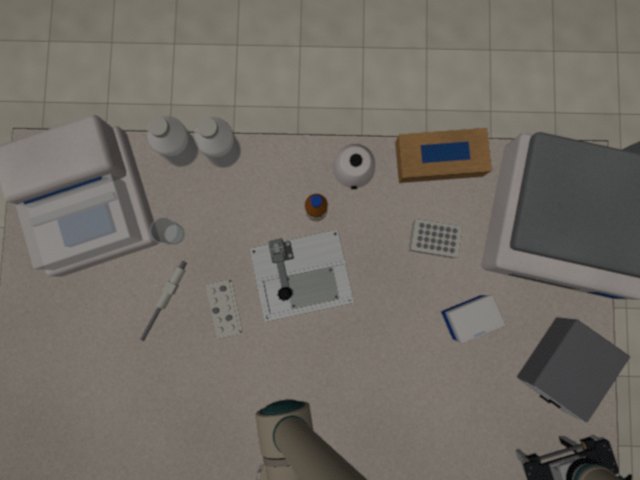

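Scene view: the handle is at (308,170), the covered plate at (296,233), the bar at (345,225). Top view: the base plate corners are near (250,247), (342,233), (353,303), (265,319), the handle top at (285,294) and the cover around (315,288). I'll enlarge both.

```bash
python3 - <<'E'
import cv2,numpy as np
t=cv2.imread("pics/top0.png")[220:330,235:365]; s=cv2.imread("pics/scene0.png")[150:300,245:380]
a=cv2.resize(t,None,fx=5,fy=5,interpolation=cv2.INTER_CUBIC)
cv2.imwrite("pics/c1.png",a)
b=cv2.resize(s,None,fx=4,fy=4,interpolation=cv2.INTER_CUBIC)
cv2.imwrite("pics/c2.png",b); print(a.shape,b.shape)
E
```

```text
(550, 650, 3) (600, 540, 3)
```

View pics/c1.png

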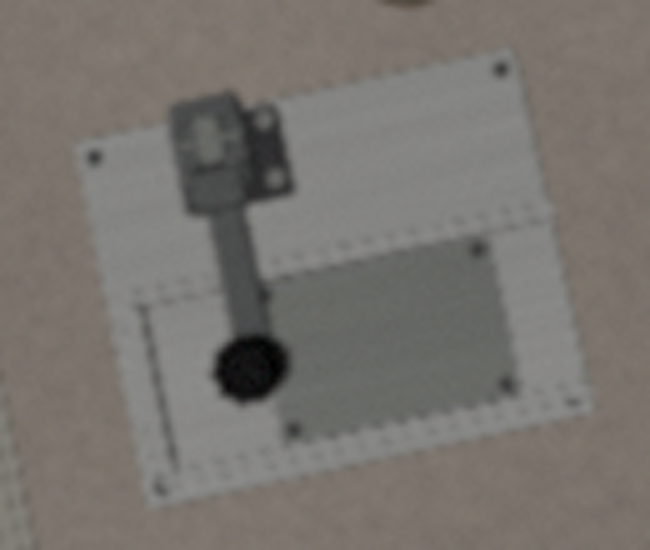

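View pics/c2.png

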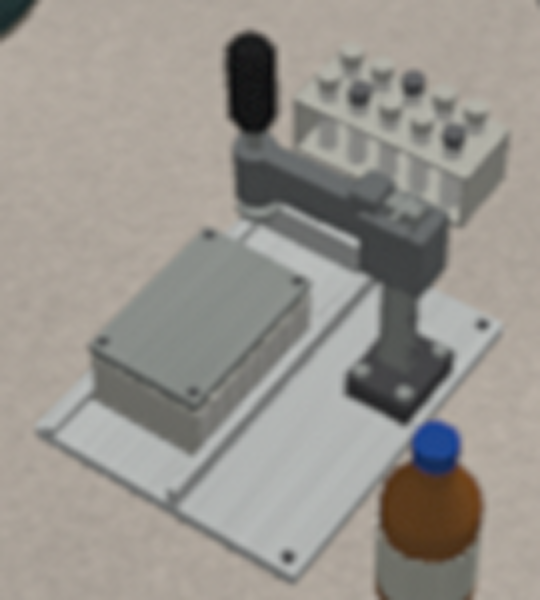

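Top crop: the base corners are at crop px (78,148), (515,52), (590,408), (152,503), the handle top at (252,368), and the cover's -y edge runs from (488,238) to (515,395). Scene crop: the handle spans (250,35) to (252,130), the thumb rest is near (372,183), and the base corners are (38,432), (292,580), (500,325).

```bash
cat > h.py <<'E'
import numpy as np
from cell import r
from scipy.spatial.transform import Rotation as Rn
from scipy.optimize import least_squares
I={n:r.camera_info(n) for n in("scene","top")}
def f(n): return 240/np.tan(np.radians(I[n]["fov_y"])/2)
def proj(n,X):
    c=np.asarray(X)@I[n]["R"].T+I[n]["t"]; return f(n)*c[...,:2]/c[...,2:]+[I[n]["cx"],I[n]["cy"]]
def ray(n,p):
    R=I[n]["R"]; d=R.T@np.array([(p[0]-I[n]["cx"])/f(n),(p[1]-I[n]["cy"])/f(n),1]); return -R.T@I[n]["t"],d
def onz(n,p,z):
    o,d=ray(n,p); return o+d*(z-o[2])/d[2]
def ct(p,k=5,o=(235,220)): return (np.array(p)+.5)/k-.5+o
def cs(p): return ct(p,4,(245,150))
def W(pose,X):
    x,y,a=pose;c,s=np.cos(a),np.sin(a);X=np.atleast_2d(X); return np.c_[x+c*X[:,0]-s*X[:,1],y+s*X[:,0]+c*X[:,1],X[:,2]]
E
python3 - <<'E'
from h import *
L=np.array([[.143,.085,.012],[.143,-.165,.012],[-.063,-.165,.012],[-.063,.085,.012]])
pt=np.array([ct(p) for p in[(78,148),(515,52),(590,408),(152,503)]])
ps=np.array([cs(p) for p in[(502,325),(292,576),(38,432)]]); Ls=L[[0,1,2]]
for w in((1,0),(0,1),(1,1)):
    s=least_squares(lambda q:np.r_[w[0]*(proj("top",W(q,L))-pt).ravel(),w[1]*(proj("scene",W(q,Ls))-ps).ravel()],[.55,.05,.1]); print(w,s.x,np.round(s.fun,1))
q=s.x
inv=lambda P:(np.array([[np.cos(q[2]),np.sin(q[2])],[-np.sin(q[2]),np.cos(q[2])]])@(P[:2]-q[:2])).round(4)
for p in[(488,238),(515,395),(280,438)]: print("cover top cam",inv(onz("top",ct(p),.069)))
for p in[(92,348),(195,405),(312,285),(210,228)]: print("cover scene",inv(onz("scene",cs(p),.069)))
for nm,p,x in[("handle top",(250,35),0),("handle bot",(252,130),0),("handle mid",(251,83),0),("thumb",(372,183),.086),("bartop",(408,205),.110)]:
    b=W(q,[[x,0,0]])[0]
    m=least_squares(lambda z:proj("scene",b+[0,0,z[0]])-cs(p),[.15]); print(nm,m.x.round(4),m.fun.round(1))
print("handle topcam",[ (z,inv(onz("top",ct((252,368)),z))) for z in(.22,.25)])
print(q,np.degrees(q[2]))
E
```

```text
(1, 0) [0.50648723 0.03933782 0.2372076 ] [-0.9 -1.3  0.1 -1.1  1.4  0.9 -0.7  1.4  0.   0.   0.   0.  -0.  -0. ]
(0, 1) [0.50546487 0.04020188 0.24391526] [-0.  -0.  -0.  -0.   0.   0.  -0.   0.   0.5 -0.3  0.8  0.8 -1.3 -0.8]
(1, 1) [0.50620387 0.03972827 0.23997087] [-1.1 -1.1 -0.2 -1.1  1.3  0.8 -0.7  1.5  0.5  0.1  0.5  1.2 -1.4 -0.7]
cover top cam [ 0.04   -0.1258]
cover top cam [-0.0431 -0.1218]
cover top cam [-0.0387  0.0029]
cover scene [-0.0406 -0.1244]
cover scene [ 0.0405 -0.1244]
cover scene [ 0.044  -0.0009]
cover scene [-0.0407  0.0027]
handle top [0.2609] [ 0.8 -0. ]
handle bot [0.1837] [ 0.8 -0. ]
handle mid [0.2228] [ 0.8 -0. ]
thumb [0.1866] [0. 0.]
bartop [0.1818] [-0.6 -0. ]
handle topcam [(0.22, array([-0.0017, -0.0011])), (0.25, array([-0.002 , -0.0033]))]
[0.50620387 0.03972827 0.23997087] 13.749318299385871
```

```bash
cat >> h.py <<'E'
Q=(.5062,.0397,.240)
def st():
    s=r.read_state(); M=Rn.from_quat(np.roll(s["orientation"],-1)).as_matrix()
    P=s["tcp_pos"]; d=P[:2]-Q[:2]; c,sn=np.cos(Q[2]),np.sin(Q[2])
    print("t",round(s["t"],2),"local",np.round([c*d[0]+sn*d[1],-sn*d[0]+c*d[1],P[2]],4),"q",s["qpos"].round(3),"F",s["contact_force"].round(1),"op",round(s["opening"],4),"xaxis deg in press",np.degrees(np.arctan2(M[1,0],M[0,0])-Q[2]).round(2)); return s,M
def go(X,deg=None):
    # X press-local target; deg: tool x axis in press frame. Turn first, then shift in the new tool axes (cm)
    s,M=st(); cur=np.degrees(np.arctan2(M[1,0],M[0,0])-Q[2])
    turn=0 if deg is None else np.radians((cur-deg+180)%360-180)
    M2=M@Rn.from_rotvec([0,turn,0]).as_matrix()
    d=W(Q,[X])[0]-s["tcp_pos"]
    print("->",X,"turn",turn.round(3) if deg is not None else 0,"shift cm after turn",(M2.T@d*100).round(2))
E
python3 - <<'E'
from h import *
for a in(0,180): go([0,-.165,.205],a)
s,M=st();print(M.round(3))
for n,p,z in(("tip",(473,318),.09),("spare",(436,238),.044)): print(n,onz("top",p,z))
E
```

```text
t 0.1 local [-0.4627 -0.4914  0.2047] q [-1.385  0.277  1.506  0.     1.361 -0.121] F [-0.1  0.1  0.6] op 0.0942 xaxis deg in press -86.18
-> [0, -0.165, 0.205] turn -1.504 shift cm after turn [4.627e+01 3.000e-02 3.264e+01]
t 0.1 local [-0.4627 -0.4914  0.2047] q [-1.385  0.277  1.506  0.     1.361 -0.121] F [-0.1  0.1  0.6] op 0.0942 xaxis deg in press -86.18
-> [0, -0.165, 0.205] turn 1.638 shift cm after turn [-4.627e+01  3.000e-02 -3.264e+01]
t 0.1 local [-0.4627 -0.4914  0.2047] q [-1.385  0.277  1.506  0.     1.361 -0.121] F [-0.1  0.1  0.6] op 0.0942 xaxis deg in press -86.18
[[ 0.302 -0.     0.953]
 [-0.953  0.002  0.302]
 [-0.002 -1.     0.   ]]
tip [ 0.45286262 -0.43478348  0.09      ]
spare [ 0.66164995 -0.35125593  0.044     ]
```

```bash
python3 - <<'E'
from h import *
go([0,-.165,.205],-86.18)
E
```

```text
t 0.1 local [-0.4627 -0.4914  0.2047] q [-1.385  0.277  1.506  0.     1.361 -0.121] F [-0.1  0.1  0.6] op 0.0942 xaxis deg in press -86.18
-> [0, -0.165, 0.205] turn 0.0 shift cm after turn [-2.949e+01  3.000e-02  4.834e+01]
```

Call:
jog_arm:
  series:
    - [0.5,[-1.97,0,3.22],0]
    - [0.5,[-1.97,0,3.22],0]
    - [0.5,[-1.97,0,3.22],0]
    - [0.5,[-1.97,0,3.22],0]
    - [0.5,[-1.97,0,3.22],0]

```text
t: 0.52
tcp_pos: [0.298, -0.404, 0.2051]
orientation: [0.57, -0.57, 0.418, -0.418]
contact_force: [0.4, 0.9, -0.7]
opening: 0.064
```

Call:
jog_arm:
  series:
    - [0.5,[-1.97,0,3.22],0]
    - [0.5,[-1.97,0,3.22],0]
    - [0.5,[-1.97,0,3.22],0]
    - [0.5,[-1.97,0,3.22],0]
    - [0.5,[-1.97,0,3.22],0]

```text
t: 0.93
tcp_pos: [0.4218, -0.2613, 0.2052]
orientation: [-0.57, 0.571, -0.418, 0.418]
contact_force: [0.6, 0.1, -0.4]
opening: 0.0471
```

Call:
jog_arm:
  series:
    - [0.5,[-1.97,0,3.22],0]
    - [0.5,[-1.97,0,3.22],0]
    - [0.5,[-1.97,0,3.22],0]
    - [0.5,[-1.97,0,3.22],0]
    - [0.5,[-1.97,0,3.22],0]

```text
t: 1.35
tcp_pos: [0.5455, -0.1188, 0.2051]
orientation: [-0.57, 0.571, -0.418, 0.417]
contact_force: [0.3, 0.1, 0.2]
opening: 0.047
```

Call:
jog_arm:
  series:
    - [0.5,[0,0,0],-0.12]
    - [0.5,[0,0,0],-0.12]
    - [0.5,[0,0,0],-0.12]
    - [0.5,[0,0,0],-0.12]
    - [0.5,[0,0,0],-0.12]

```text
t: 1.77
tcp_pos: [0.5446, -0.1202, 0.2049]
orientation: [-0.669, 0.669, -0.229, 0.228]
contact_force: [-0.2, 0.6, -0.0]
opening: 0.047
```

Call:
jog_arm:
  series:
    - [0.5,[0,0,0],-0.12]
    - [0.5,[0,0,0],-0.12]
    - [0.5,[0,0,0],-0.12]
    - [0.5,[0,0,0],-0.12]
    - [0.5,[0,0,0],-0.12]

```text
t: 2.18
tcp_pos: [0.5445, -0.1205, 0.205]
orientation: [0.707, -0.707, 0.021, -0.02]
contact_force: [0.1, -0.2, 0.5]
opening: 0.0468
```

Call:
jog_arm:
  series:
    - [0.5,[0,0,0],-0.12]
    - [0.5,[0,0,0],-0.12]
    - [0.5,[0,0,0],-0.06]
    - [0.5,[0,0,0],0]
    - [0.5,[0,0,0],0]

```text
t: 2.6
tcp_pos: [0.5446, -0.1205, 0.2051]
orientation: [0.702, -0.702, -0.082, 0.083]
contact_force: [0.2, 0.1, 0.6]
opening: 0.047
```

```bash
python3 - <<'E'
from h import *
go([0,-.165,.035],0)
E
```

```text
t 2.6 local [-0.0008 -0.1648  0.2051] q [-0.343  0.251  1.542 -0.     1.35  -0.577] F [0.2 0.1 0.6] op 0.047 xaxis deg in press -0.33
-> [0, -0.165, 0.035] turn -0.006 shift cm after turn [ 0.09 17.01 -0.03]
```

Call:
jog_arm:
  series:
    - [0.5,[0,3.8,0],0]
    - [0.5,[0,3.8,0],0]
    - [0.5,[0,3.8,0],0]
    - [0.5,[0.09,3.6,0],0]
    - [0.5,[0,2,0],0]

```text
t: 3.02
tcp_pos: [0.5432, -0.1195, 0.0317]
orientation: [0.703, -0.701, -0.081, 0.084]
contact_force: [-0.7, 0.1, 0.4]
opening: 0.0469
```

Call:
jog_arm:
  series:
    - [0.5,[0,0,1],0]
    - [0.5,[0,0,0.8],0]
    - [0.5,[0,0,0.5],0]
    - [0.5,[0,0,0.5],0]
    - [0.5,[0,0,0.5],0]

```text
t: 3.43
tcp_pos: [0.5399, -0.0889, 0.0375]
orientation: [-0.701, 0.703, 0.085, -0.082]
contact_force: [0.8, -3.8, 0.4]
opening: 0.0469
```

Call:
jog_arm:
  series:
    - [0.5,[0,0,0.5],0]
    - [0.5,[0,0,0.5],0]
    - [0.5,[0,0,0.5],0]
    - [0.5,[0,0,0.5],0]
    - [0.5,[0,0,0.5],0]

```text
t: 3.85
tcp_pos: [0.5346, -0.0656, 0.0375]
orientation: [-0.7, 0.704, 0.085, -0.082]
contact_force: [0.9, -6.0, 3.2]
opening: 0.0473
```

Call:
jog_arm:
  series:
    - [0.5,[0,0,0.5],0]
    - [0.5,[0,0,0.5],0]
    - [0.5,[0,0,0.5],0]
    - [0.5,[0,0,0.4],0]
    - [0.5,[0,0,0.3],0]

```text
t: 4.27
tcp_pos: [0.5294, -0.044, 0.0375]
orientation: [-0.701, 0.704, 0.086, -0.082]
contact_force: [0.5, -5.4, 3.3]
opening: 0.0472
```

```bash
python3 - <<'E'
from h import *
go([0,-.072,.035],0)
import cv2
t=r.capture("top"); cv2.imwrite("pics/t1.png",cv2.resize(t[220:330,235:365],None,fx=5,fy=5,interpolation=cv2.INTER_CUBIC))
E
```

```text
t 4.27 local [ 0.0027 -0.0868  0.0375] q [-0.212  0.359  1.847 -0.003  0.929 -0.447] F [ 0.5 -5.4  3.3] op 0.0472 xaxis deg in press -0.17
-> [0, -0.072, 0.035] turn -0.003 shift cm after turn [-0.27  0.24  1.48]
```

Call:
jog_arm:
  series:
    - [0.5,[-0.1,0,0.4],0]
    - [0.5,[0,0,0.3],0]
    - [0.5,[0,0,0.3],0]
    - [0.5,[0,0,0.2],0]
    - [0.5,[0,0,0.1],0]

```text
t: 4.73
tcp_pos: [0.5255, -0.0317, 0.0373]
orientation: [-0.701, 0.704, 0.085, -0.082]
contact_force: [2.6, -5.7, 3.9]
opening: 0.0469
```

Call:
jog_arm:
  series:
    - [0.5,[0,0,0.1],0]
    - [0.5,[0,0,0.1],0]
    - [0.5,[0,0,0],0]
    - [0.5,[0,0,0],0]
    - [0.5,[0,0,0],0]

```text
t: 5.15
tcp_pos: [0.5256, -0.0317, 0.0374]
orientation: [-0.7, 0.705, 0.086, -0.082]
contact_force: [2.0, -10.4, 2.4]
opening: 0.047
```

```bash
python3 - <<'E'
from h import *
go([0,-.072,.035],0)
E
```

```text
t 5.15 local [ 0.0019 -0.0739  0.0374] q [-0.189  0.353  1.858 -0.006  0.923 -0.423] F [  2.  -10.4   2.4] op 0.047 xaxis deg in press -0.12
-> [0, -0.072, 0.035] turn -0.002 shift cm after turn [-0.19  0.23  0.2 ]
```

Call:
jog_arm:
  series:
    - [0.5,[0,0,0.15],0]
    - [0.5,[0,0,0.15],0]
    - [0.5,[0,0,0],0]
    - [0.5,[0,0,0],0]
    - [0.5,[0,0,0],0]

```text
t: 5.57
tcp_pos: [0.5257, -0.0317, 0.0375]
orientation: [-0.698, 0.706, 0.087, -0.082]
contact_force: [2.5, -18.5, 1.9]
opening: 0.0468
```

```bash
python3 - <<'E'
from h import *
st()
import cv2
t=r.capture("top"); t=cv2.resize(t[220:330,235:365],None,fx=5,fy=5,interpolation=cv2.INTER_CUBIC);t=cv2.convertScaleAbs(t,alpha=1.6)
s=r.capture("scene"); s=cv2.resize(s[150:300,245:380],None,fx=4,fy=4,interpolation=cv2.INTER_CUBIC)
cv2.imwrite("pics/t2.png",s)
E
```

```text
t 5.57 local [ 0.002  -0.0739  0.0375] q [-0.185  0.352  1.859 -0.012  0.92  -0.417] F [  2.5 -18.5   1.9] op 0.0468 xaxis deg in press -0.02
```

View pics/t2.png

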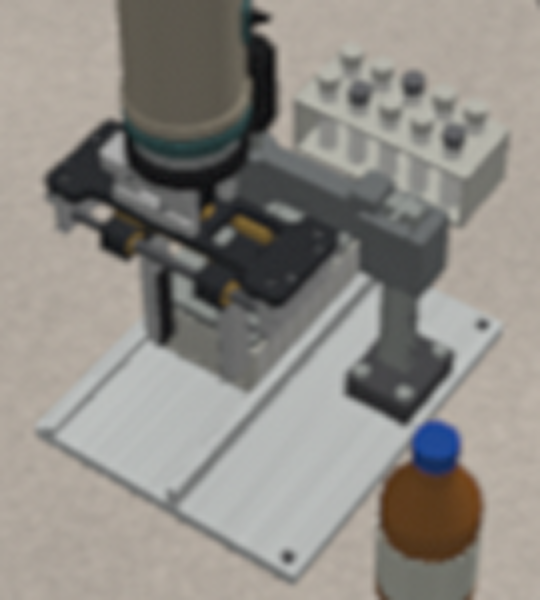

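The plate has stopped dead: 18 N and no movement over the last 5 mm commanded. Its lower -y/+x corner is at crop (248,390). I'll back off and rise.

Call:
jog_arm:
  series:
    - [0.5,[0,0,-1],0]
    - [0.5,[0,0,-3],0]
    - [0.5,[0,0,-4],0]
    - [0.5,[0,-4,0],0]
    - [0.5,[0,-4,0],0]

```text
t: 6.08
tcp_pos: [0.5386, -0.1036, 0.1137]
orientation: [0.704, -0.701, -0.08, 0.084]
contact_force: [1.1, -0.8, 0.0]
opening: 0.0472
```

Call:
jog_arm:
  series:
    - [0,[0,-4,0],0]
    - [0,[0,-4,0],0]
    - [0,[0,-4,0],0]
    - [0,[0,-2,0],0]
    - [0,[0,0,0],0]

```text
t: 6.5
tcp_pos: [0.5429, -0.1029, 0.2615]
orientation: [-0.701, 0.703, 0.087, -0.08]
contact_force: [0.5, 0.3, 0.5]
opening: 0.0172
```

```bash
python3 - <<'E'
from h import *
P=onz("scene",cs((248,390)),.012); q=Q
print("plate corner local",(np.array([[np.cos(q[2]),np.sin(q[2])],[-np.sin(q[2]),np.cos(q[2])]])@(P[:2]-q[:2])).round(4))
for a in(90,-90): go([.086,0,.23],a)
import cv2
cv2.imwrite("pics/t3.png",cv2.resize(r.capture("top")[220:330,235:365],None,fx=5,fy=5,interpolation=cv2.INTER_CUBIC))
E
```

```text
plate corner local [ 0.0331 -0.059 ]
t 6.5 local [ 0.0018 -0.1473  0.2615] q [-0.314  0.209  1.459  0.002  1.463 -0.551] F [0.5 0.3 0.5] op 0.0172 xaxis deg in press -0.22
-> [0.086, 0, 0.23] turn -1.575 shift cm after turn [14.74  3.17 -8.39]
t 6.5 local [ 0.0018 -0.1473  0.2615] q [-0.314  0.209  1.459  0.002  1.463 -0.551] F [0.5 0.3 0.5] op 0.0172 xaxis deg in press -0.22
-> [0.086, 0, 0.23] turn 1.567 shift cm after turn [-14.74   3.17   8.39]
```

View pics/t3.png

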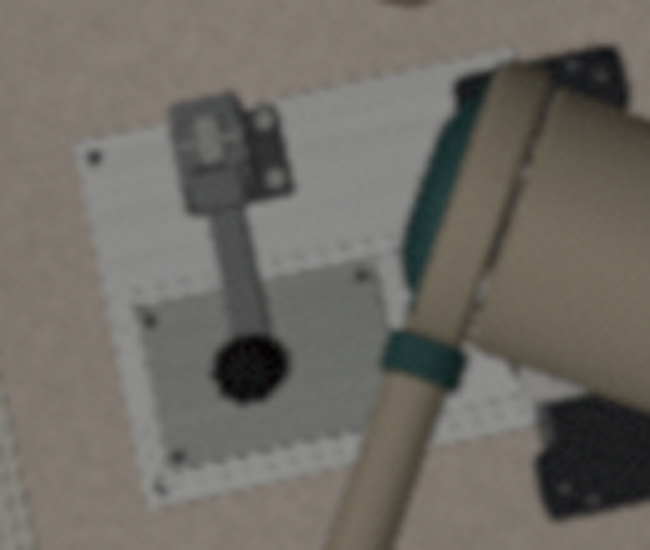

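The plate is home, with its cover edge along the stop. I'll check the projected press-spot and bar positions while moving over.

```bash
python3 - <<'E'
from h import *
import cv2
for nm,x,y,z in[("spot",.086,0,.187),("bartop",.110,0,.18),("handletop",0,0,.255),("barfoot",.11,0,.03)]:
    X=W(Q,[[x,y,z]])
    print(nm,(( proj("top",X)[0]-[235,220]+.5)*5).round(0),((proj("scene",X)[0]-[245,150]+.5)*4).round(0))
t=cv2.imread("pics/top0.png")[235:270,262:300]; s=cv2.imread("pics/scene0.png")[185:235,320:370]
a=cv2.resize(t,(434,400),interpolation=cv2.INTER_CUBIC);b=cv2.resize(s,(400,400),interpolation=cv2.INTER_CUBIC)
cv2.imwrite("pics/c3.png",cv2.convertScaleAbs(np.hstack([a,b]),alpha=1.7))
for n,o,k in(("top",(262,235),434/38),("scene",(320,185),8)):
  for nm,x,z in(("spot",.086,.187),("bartop",.11,.18)): print(n,nm,((proj(n,W(Q,[[x,0,z]]))[0]-o+.5)*k).round(0))
E
```

```text
spot [217. 189.] [373. 183.]
bartop [208. 141.] [406. 207.]
handletop [244. 366.] [254.  43.]
barfoot [233. 166.] [396. 367.]
top spot [188. 260.]
top bartop [167. 151.]
scene spot [145.  86.]
scene bartop [212. 135.]
```

View pics/c3.png

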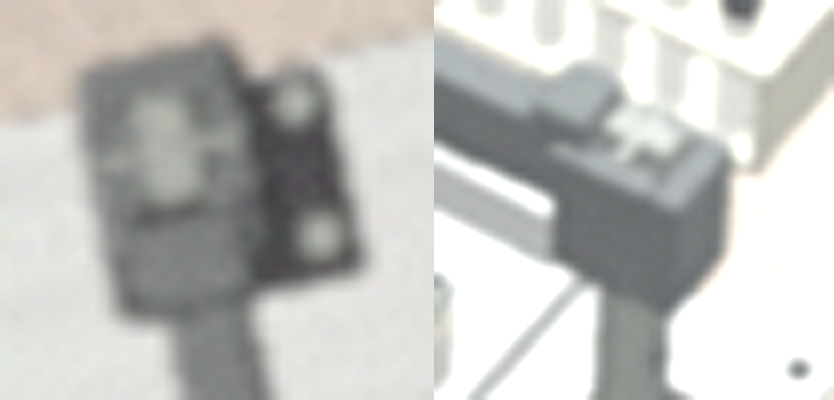

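Call:
jog_arm:
  series:
    - [0,[0,-2,0],-0.12]
    - [0,[0,0,0],-0.12]
    - [0,[0,0,0],-0.12]
    - [0,[0,0,0],-0.12]
    - [0,[0,0,0],-0.12]

```text
t: 6.97
tcp_pos: [0.5391, -0.102, 0.2731]
orientation: [0.647, -0.644, -0.288, 0.29]
contact_force: [0.5, 0.3, -0.8]
opening: 0.0002
```

Call:
jog_arm:
  series:
    - [0,[0,0,0],-0.12]
    - [0,[0,0,0],-0.12]
    - [0,[0,0,0],-0.12]
    - [0,[0,0,0],-0.12]
    - [0,[0,0,0],-0.12]

```text
t: 7.38
tcp_pos: [0.5391, -0.102, 0.2729]
orientation: [0.533, -0.529, -0.466, 0.467]
contact_force: [-0.3, 0.5, -0.1]
opening: 0.0004
```

Call:
jog_arm:
  series:
    - [0,[0,0,0],-0.12]
    - [0,[0,0,0],-0.12]
    - [0,[0,0,0],-0.12]
    - [0,[0,0,0],0]
    - [0,[0,0,0],0]

```text
t: 7.8
tcp_pos: [0.5395, -0.1024, 0.2736]
orientation: [0.443, -0.44, -0.552, 0.553]
contact_force: [0.4, 0.3, -0.2]
opening: 0.0007
```

```bash
python3 - <<'E'
from h import *
go([.086,0,.25],90)
E
```

```text
t 7.8 local [-0.0014 -0.1459  0.2736] q [-3.150e-01  2.080e-01  1.431e+00  1.000e-03  1.506e+00 -2.108e+00] F [ 0.4  0.3 -0.2] op 0.0007 xaxis deg in press 88.99
-> [0.086, 0, 0.25] turn -0.018 shift cm after turn [14.59  2.37 -8.75]
```

Call:
jog_arm:
  series:
    - [0,[3.65,0,-2.17],-0.018]
    - [0,[3.65,0,-2.17],0]
    - [0,[3.65,0,-2.17],0]
    - [0,[3.65,0,-2.17],0]
    - [0,[0,2.3,0],0]

```text
t: 8.22
tcp_pos: [0.5931, 0.0637, 0.2551]
orientation: [-0.434, 0.436, 0.561, -0.554]
contact_force: [0.8, -1.0, 0.2]
opening: 0.0004
```

Call:
jog_arm:
  series:
    - [0,[0,1.5,0],0]
    - [0,[0,1.5,0],0]
    - [0,[0,1.5,0],0]
    - [0,[0,0.5,0],0]
    - [0,[0,0.5,0],0]

```text
t: 8.63
tcp_pos: [0.5886, 0.0564, 0.1961]
orientation: [0.437, -0.435, -0.556, 0.557]
contact_force: [0.4, 0.6, 0.6]
opening: 0.0006
```

```bash
python3 - <<'E'
from h import *
go([.0855,0,.18],90)
E
```

```text
t 8.63 local [ 0.084  -0.0033  0.1961] q [-0.022  0.307  1.483  0.     1.354 -1.835] F [0.4 0.6 0.6] op 0.0006 xaxis deg in press 90.09
-> [0.0855, 0, 0.18] turn 0.002 shift cm after turn [ 0.33  1.61 -0.15]
```

Call:
jog_arm:
  series:
    - [0,[0.33,0,-0.15],0]
    - [0,[0,0.3,0],0]
    - [0,[0,0.3,0],0]
    - [0,[0,0.3,0],0]
    - [0,[0,0.3,0],0]

```text
t: 9.05
tcp_pos: [0.5903, 0.0597, 0.1857]
orientation: [-0.435, 0.436, 0.557, -0.557]
contact_force: [0.2, -0.3, 0.0]
opening: 0.0003
```

Call:
jog_arm:
  series:
    - [0,[0,0.3,0],0]
    - [0,[0,0.3,0],0]
    - [0,[0,0.3,0],0]
    - [0,[0,0.3,0],0]
    - [0,[0,0.3,0],0]

```text
t: 9.47
tcp_pos: [0.5903, 0.0597, 0.1705]
orientation: [-0.435, 0.436, 0.557, -0.557]
contact_force: [-1.0, -0.4, 4.4]
opening: 0.0002
```

```bash
python3 - <<'E'
from h import *
go([.0855,0,.16],90)
E
```

```text
t 9.47 local [ 0.0864 -0.0006  0.1705] q [-0.016  0.324  1.523 -0.     1.294 -1.83 ] F [-1.  -0.4  4.4] op 0.0002 xaxis deg in press 90.18
-> [0.0855, 0, 0.16] turn 0.003 shift cm after turn [0.06 1.05 0.09]
```

Call:
jog_arm:
  series:
    - [0,[0,0.3,0],0]
    - [0,[0,0.3,0],0]
    - [0,[0,0.3,0],0]
    - [0,[0,0.3,0],0]
    - [0,[0,0.3,0],0]

```text
t: 9.88
tcp_pos: [0.5902, 0.0597, 0.1552]
orientation: [-0.436, 0.436, 0.557, -0.557]
contact_force: [-1.0, -0.9, 4.1]
opening: 0.0005
```

Call:
jog_arm:
  series:
    - [0,[0,0.2,0],0]
    - [0,[0,0.2,0],0]
    - [0,[0,0.2,0],0]
    - [0,[0,0.2,0],0]
    - [0,[0,0.2,0],0]

```text
t: 10.3
tcp_pos: [0.5902, 0.0597, 0.1454]
orientation: [-0.436, 0.436, 0.557, -0.557]
contact_force: [0.3, 0.2, 3.1]
opening: 0.0007
```

```bash
python3 - <<'E'
from h import *
go([.0855,0,.14],90)
E
```

```text
t 10.3 local [ 0.0864 -0.0006  0.1454] q [-0.016  0.341  1.562 -0.     1.238 -1.83 ] F [0.3 0.2 3.1] op 0.0007 xaxis deg in press 90.18
-> [0.0855, 0, 0.14] turn 0.003 shift cm after turn [0.06 0.53 0.09]
```

Call:
jog_arm:
  series:
    - [0,[0,0.15,0],0]
    - [0,[0,0.15,0],0]
    - [0,[0,0.1,0],0]
    - [0,[0,0.1,0],0]
    - [0,[0,0.1,0],0]

```text
t: 10.72
tcp_pos: [0.5896, 0.0599, 0.139]
orientation: [0.436, -0.435, -0.557, 0.557]
contact_force: [-2.1, -1.2, 5.8]
opening: 0.0004
```

Call:
jog_arm:
  series:
    - [0,[0,0.1,0],0]
    - [0,[0,0.1,0],0]
    - [0,[0,0.1,0],0]
    - [0,[0,0.1,0],0]
    - [0,[0,0,0],0]

```text
t: 11.13
tcp_pos: [0.5898, 0.0599, 0.1384]
orientation: [-0.435, 0.436, 0.557, -0.557]
contact_force: [-4.5, -0.3, 15.0]
opening: 0.0001
```

```bash
python3 - <<'E'
from h import *
go([.0855,0,.135],90)
E
```

```text
t 11.13 local [ 0.086  -0.0002  0.1384] q [-0.016  0.345  1.574  0.     1.221 -1.83 ] F [-4.5 -0.3 15. ] op 0.0001 xaxis deg in press 90.19
-> [0.0855, 0, 0.135] turn 0.003 shift cm after turn [0.02 0.34 0.05]
```

Call:
jog_arm:
  series:
    - [0,[0,0.05,0],0]
    - [0,[0,0.05,0],0]
    - [0,[0,0.05,0],0]
    - [0,[0,0,0],0]
    - [0,[0,0,0],0]

```text
t: 11.55
tcp_pos: [0.5898, 0.0599, 0.1383]
orientation: [-0.435, 0.436, 0.557, -0.557]
contact_force: [-7.6, 0.3, 21.8]
opening: 0.0004
```

Call:
jog_arm:
  series:
    - [0,[0,0.05,0],0]
    - [0,[0,0,0],0]
    - [0,[0,0,0],0]
    - [0,[0,0,0],0]
    - [0,[0,0,0],0]

```text
t: 11.97
tcp_pos: [0.5899, 0.0599, 0.1382]
orientation: [-0.435, 0.436, 0.558, -0.557]
contact_force: [-6.8, 0.2, 23.6]
opening: 0.0003
```

Call:
jog_arm:
  series:
    - [0,[0,-0.5,0],0]
    - [0,[0,-1,0],0]
    - [0,[0,-3,0],0]
    - [0,[0,-4,0],0]
    - [0,[0,-4,0],0]

```text
t: 12.38
tcp_pos: [0.5892, 0.0598, 0.2587]
orientation: [0.437, -0.435, -0.556, 0.558]
contact_force: [1.0, -0.4, -0.3]
opening: 0.0005
```

Call:
jog_arm:
  series:
    - [0.6,[-4,0,0],0]
    - [0.6,[-4,0,0],0]
    - [0.6,[-4,0,0],0]
    - [0.6,[-3,0,0],0]
    - [0.6,[0,0,0],0]

```text
t: 12.8
tcp_pos: [0.6275, -0.0919, 0.2575]
orientation: [0.436, -0.438, -0.555, 0.557]
contact_force: [0.7, 1.4, -0.3]
opening: 0.0304
```

```bash
python3 - <<'E'
from h import *
import cv2
st()
t=r.capture("top"); t=cv2.resize(t[220:330,235:335],None,fx=4,fy=4,interpolation=cv2.INTER_CUBIC)
s=r.capture("scene"); s=cv2.resize(s[150:260,265:365],None,fx=4,fy=4,interpolation=cv2.INTER_CUBIC)
cv2.imwrite("pics/t4.png",cv2.convertScaleAbs(np.hstack([t,s]),alpha=1.4))
E
```

```text
t 12.8 local [ 0.0866 -0.1567  0.2575] q [-0.253  0.345  1.277 -0.004  1.519 -2.061] F [ 0.7  1.4 -0.3] op 0.0304 xaxis deg in press 89.88
```

View pics/t4.png

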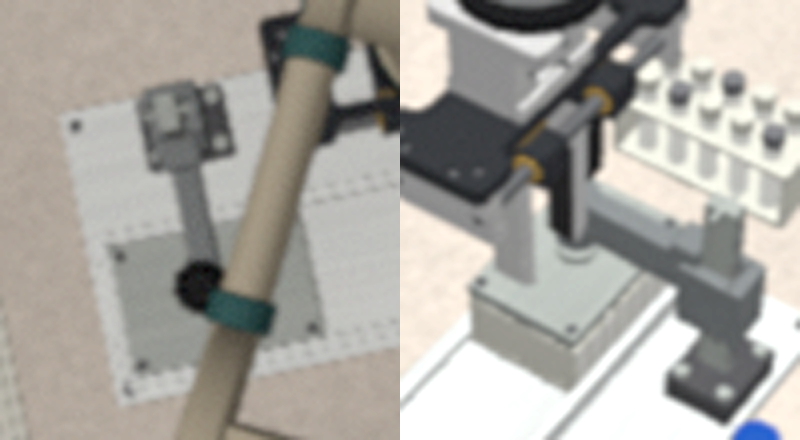

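The pad is on the cover, the bar stands proud of the sleeve, and the handle top is at top-crop (200,286), which is pixel (285,291).

Call:
jog_arm:
  series:
    - [0.8,[0,0,0],-0.12]
    - [0.8,[0,0,0],-0.12]
    - [0.8,[0,0,0],-0.12]
    - [0.8,[0,0,0],-0.12]
    - [0.8,[0,0,0],-0.12]

```text
t: 13.32
tcp_pos: [0.6258, -0.0838, 0.2585]
orientation: [-0.249, 0.249, 0.662, -0.662]
contact_force: [0.6, -0.3, 0.2]
opening: 0.0714
```

```bash
python3 - <<'E'
from h import *
q=Q
inv=lambda P:(np.array([[np.cos(q[2]),np.sin(q[2])],[-np.sin(q[2]),np.cos(q[2])]])@(P[:2]-q[:2])).round(4)
print(inv(onz("top",ct((200,286),4),.211)))
go([0,0,.25])
go([0,-.0,.168])
E
```

```text
[ 0.0033 -0.0006]
t 13.32 local [ 0.0868 -0.1484  0.2585] q [-2.440e-01  3.410e-01  1.281e+00  1.000e-03  1.521e+00 -2.666e+00] F [ 0.6 -0.3  0.2] op 0.0714 xaxis deg in press 125.01
-> [0, 0, 0.25] turn 0 shift cm after turn [17.13  0.87 -1.4 ]
t 13.32 local [ 0.0868 -0.1484  0.2585] q [-2.440e-01  3.410e-01  1.281e+00  1.000e-03  1.521e+00 -2.666e+00] F [ 0.6 -0.3  0.2] op 0.0714 xaxis deg in press 125.01
-> [0, -0.0, 0.168] turn 0 shift cm after turn [17.13  9.07 -1.4 ]
```

Call:
jog_arm:
  series:
    - [0.8,[3.4,0,-0.3],0]
    - [0.8,[3.4,0,-0.3],0]
    - [0.8,[3.4,0,-0.3],0]
    - [0.8,[3.4,0,-0.3],0]
    - [0.8,[3.4,0,-0.3],0]

```text
t: 13.73
tcp_pos: [0.5072, 0.041, 0.2584]
orientation: [-0.251, 0.251, 0.661, -0.661]
contact_force: [-0.2, 0.2, 0.0]
opening: 0.0753
```

Call:
jog_arm:
  series:
    - [0.8,[0,0,0],0]
    - [0.8,[0,0,0],0]
    - [0.8,[0,0,0],0]
    - [0.8,[0,0,0],0]
    - [0.8,[0,0,0],0]

```text
t: 14.15
tcp_pos: [0.51, 0.038, 0.2582]
orientation: [0.252, -0.252, -0.661, 0.661]
contact_force: [1.7, -0.6, -0.1]
opening: 0.0753
```

```bash
python3 - <<'E'
from h import *
go([0.002,-.001,.168])
import cv2
s=r.capture("scene"); s=cv2.resize(s[110:260,245:365],None,fx=4,fy=4,interpolation=cv2.INTER_CUBIC)
cv2.imwrite("pics/t5.png",cv2.convertScaleAbs(s,alpha=1.4))
E
```

```text
t 14.15 local [ 0.0033 -0.0026  0.2582] q [-0.062  0.153  1.538 -0.     1.45  -2.475] F [ 1.7 -0.6 -0.1] op 0.0753 xaxis deg in press 124.52
-> [0.002, -0.001, 0.168] turn 0 shift cm after turn [0.21 9.02 0.01]
```

View pics/t5.png

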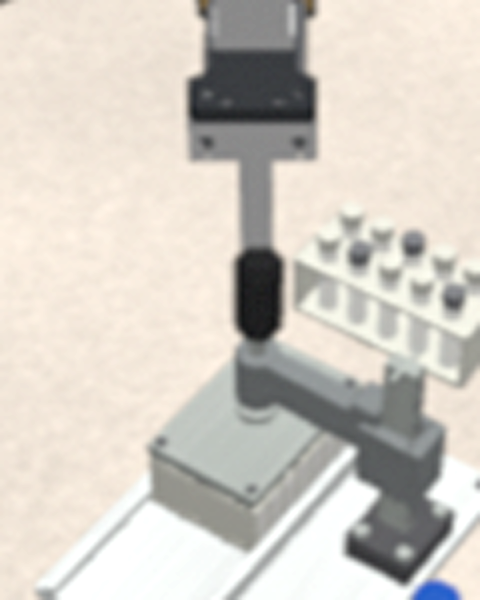

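Handle from (258,248) to (258,342) in the crop, so its centre is at z ≈ 0.18, which agrees with the estimate. I'll descend and grip.

Call:
jog_arm:
  series:
    - [0.8,[0.2,2.5,0],0]
    - [0.8,[0,2.5,0],0]
    - [0.8,[0,2.5,0],0]
    - [0.8,[0,1.2,0],0]
    - [0.8,[0,0.6,0],0]

```text
t: 14.62
tcp_pos: [0.5067, 0.0392, 0.1629]
orientation: [0.254, -0.25, -0.66, 0.661]
contact_force: [-0.8, 0.8, 0.0]
opening: 0.0751
```

Call:
jog_arm:
  series:
    - [0.25,[0,0,0],0]
    - [0.25,[0,0,0],0]
    - [0.25,[0,0,0],0]
    - [0.25,[0,0,0],0]
    - [0.25,[0,0,0],0]
  force: 35

```text
t: 15.03
tcp_pos: [0.5085, 0.0397, 0.1664]
orientation: [-0.251, 0.252, 0.661, -0.661]
contact_force: [-0.7, 0.8, 0.2]
opening: 0.0453
```

```bash
python3 - <<'E'
from h import *
s,M=st(); print(s["wrist_torque"],s["tcp_pos"])
E
```

```text
t 15.03 local [ 0.0022 -0.0005  0.1664] q [-0.059  0.204  1.706 -0.     1.23  -2.472] F [-0.7  0.8  0.2] op 0.0453 xaxis deg in press 124.56
[ 0.12056052 -0.04390453  0.04945583] [0.50845509 0.03968897 0.16642756]
```

Call:
jog_arm:
  series:
    - [0.25,[0,0,0],0]
    - [0.25,[0,0,0],0]
    - [0.25,[0,0,0],0]
    - [0.25,[0,0,0],0]
    - [0.25,[0,0,0],0]
  force: 35

```text
t: 15.45
tcp_pos: [0.5074, 0.0403, 0.1659]
orientation: [-0.252, 0.251, 0.661, -0.661]
contact_force: [-1.7, 1.6, 4.7]
opening: 0.0314
```

```bash
python3 - <<'E'
from h import *
s,M=st(); print(s["wrist_torque"],s["tcp_pos"])
E
```

```text
t 15.45 local [0.0013 0.0003 0.1659] q [-5.800e-02  2.040e-01  1.707e+00  1.000e-03  1.231e+00 -2.472e+00] F [-1.7  1.6  4.7] op 0.0314 xaxis deg in press 124.56
[ 0.65890794  0.47388929 -0.02588407] [0.50744213 0.04027811 0.16587876]
```

Call:
jog_arm:
  series:
    - [0.25,[0,0.01,0],0.12]
    - [0.25,[0,0.01,0],0.12]
    - [0.25,[0,0.01,0],0.12]
    - [0.25,[0,0.01,0],0.12]
    - [0.25,[0,0.01,0],0.12]

```text
t: 15.87
tcp_pos: [0.508, 0.0392, 0.1658]
orientation: [0.436, -0.438, -0.556, 0.556]
contact_force: [-1.3, 0.3, 7.1]
opening: 0.0312
```

Call:
jog_arm:
  series:
    - [0.25,[0,0.01,0],0.12]
    - [0.25,[0,0.01,0],0.12]
    - [0.25,[0,0.01,0],0.12]
    - [0.25,[0,0.01,0],0.12]
    - [0.25,[0,0.01,0],0.12]

```text
t: 16.28
tcp_pos: [0.5077, 0.0382, 0.1657]
orientation: [-0.58, 0.583, 0.401, -0.403]
contact_force: [-2.6, -2.0, 10.1]
opening: 0.0314
```

```bash
python3 - <<'E'
from h import *
s,M=st(); print(s["wrist_torque"],s["tcp_pos"])
E
```

```text
t 16.28 local [ 0.0011 -0.0018  0.1657] q [-0.059  0.204  1.707 -0.004  1.23  -1.267] F [-2.6 -2.  10.1] op 0.0314 xaxis deg in press 55.56
[-0.76021682  0.81225784  0.18948655] [0.50768625 0.03816085 0.16566066]
```

Call:
jog_arm:
  series:
    - [0.25,[0,-0.05,0],0.12]
    - [0.25,[0,-0.05,0],0.12]
    - [0.25,[0,-0.02,0],0.12]
    - [0.25,[0,0,0],0.12]
    - [0.25,[0,0,0],0.12]

```text
t: 16.7
tcp_pos: [0.5066, 0.0375, 0.1656]
orientation: [-0.673, 0.676, 0.211, -0.214]
contact_force: [-1.1, -2.3, 4.2]
opening: 0.0318
```

Call:
jog_arm:
  series:
    - [0.25,[0,0,0],0.12]
    - [0.25,[0,0,0],0.12]
    - [0.25,[0,0,0],0.12]
    - [0.25,[0,0,0],0.12]
    - [0.25,[0,0,0],0.12]

```text
t: 17.12
tcp_pos: [0.5058, 0.0376, 0.1657]
orientation: [-0.705, 0.709, 0.002, -0.005]
contact_force: [-3.0, -2.5, 6.0]
opening: 0.0311
```

Call:
jog_arm:
  series:
    - [0.25,[0,0,0],0.12]
    - [0.25,[0,0,0],0.12]
    - [0.25,[0,0,0],0.12]
    - [0.25,[0,0,0],0.12]
    - [0.25,[0,0,0],0.12]

```text
t: 17.53
tcp_pos: [0.5056, 0.0387, 0.1656]
orientation: [-0.675, 0.678, -0.207, 0.204]
contact_force: [-3.4, -0.8, 5.2]
opening: 0.0317
```

```bash
python3 - <<'E'
from h import *
s,M=st(); print(s["wrist_torque"],s["tcp_pos"])
E
```

```text
t 17.53 local [-0.0008 -0.0008  0.1656] q [-0.059  0.204  1.707 -0.003  1.235  0.533] F [-3.4 -0.8  5.2] op 0.0317 xaxis deg in press -47.58
[-0.22471446  1.30558396  0.24146557] [0.50562559 0.03869216 0.16563627]
```

Call:
jog_arm:
  series:
    - [0.25,[0,0,0],0.12]
    - [0.25,[0,0,0],0.12]
    - [0.25,[0,0,0],0.12]
    - [0.25,[0,0,0],0.12]
    - [0.25,[0,0,0],0.12]

```text
t: 17.95
tcp_pos: [0.5061, 0.0392, 0.1656]
orientation: [-0.584, 0.587, -0.397, 0.396]
contact_force: [-3.4, 0.4, 4.7]
opening: 0.0316
```

Call:
jog_arm:
  series:
    - [0.25,[0,0,0],0.12]
    - [0.25,[0,0,0],0.12]
    - [0.25,[0,0,0],0.12]
    - [0.25,[0,0,0],0]
    - [0.25,[0,0,0],0]

```text
t: 18.37
tcp_pos: [0.5065, 0.0391, 0.1656]
orientation: [-0.506, 0.508, -0.493, 0.493]
contact_force: [-2.7, -0.9, 4.1]
opening: 0.0317
```

Call:
jog_arm:
  series:
    - [0.8,[0,0,0],0]
    - [0.8,[0,0,0],0]
    - [0.8,[0,0,0],0]
    - [0.8,[0,0,0],0]
    - [0.8,[0,0,0],0]

```text
t: 18.78
tcp_pos: [0.5081, 0.0398, 0.1656]
orientation: [0.506, -0.506, 0.493, -0.494]
contact_force: [0.1, 0.2, 0.2]
opening: 0.0617
```

Call:
jog_arm:
  series:
    - [0.8,[0,0,0],0]
    - [0.8,[0,0,0],0]
    - [0.8,[0,0,0],0]
    - [0.8,[0,0,0],0]
    - [0.8,[0,0,0],0]

```text
t: 19.2
tcp_pos: [0.5078, 0.0398, 0.1656]
orientation: [0.506, -0.506, 0.494, -0.494]
contact_force: [0.5, -0.6, -0.6]
opening: 0.0753
```

```bash
python3 - <<'E'
from h import *
s,M=st(); print(s["wrist_torque"],s["tcp_pos"])
go([0,-.16,.3]); go([-.12,0,.3])
E
```

```text
t 19.2 local [ 0.0016 -0.0003  0.1656] q [-0.058  0.204  1.707 -0.     1.231  1.487] F [ 0.5 -0.6 -0.6] op 0.0753 xaxis deg in press -102.33
[0.03274906 0.01319714 0.00435935] [0.50779167 0.03975652 0.16564686]
t 19.2 local [ 0.0016 -0.0003  0.1656] q [-0.058  0.204  1.707 -0.     1.231  1.487] F [ 0.5 -0.6 -0.6] op 0.0753 xaxis deg in press -102.33
-> [0, -0.16, 0.3] turn 0 shift cm after turn [ 15.63 -13.43   3.26]
t 19.2 local [ 0.0016 -0.0003  0.1656] q [-0.058  0.204  1.707 -0.     1.231  1.487] F [ 0.5 -0.6 -0.6] op 0.0753 xaxis deg in press -102.33
-> [-0.12, 0, 0.3] turn 0 shift cm after turn [  2.56 -13.44 -11.88]
```

Call:
jog_arm:
  series:
    - [0.8,[0,-1,0],0]
    - [0.8,[0,-2.5,0],0]
    - [0.8,[0,-3.5,0],0]
    - [0.8,[0,-3.5,0],0]
    - [0.8,[0,-3,0],0]

```text
t: 19.62
tcp_pos: [0.5079, 0.0398, 0.3037]
orientation: [0.507, -0.506, 0.493, -0.494]
contact_force: [0.4, 0.5, -0.7]
opening: 0.075
```

Call:
jog_arm:
  series:
    - [0.8,[4,0,0.5],0]
    - [0.8,[4,0,0.5],0]
    - [0.8,[4,0,0.5],0]
    - [0.8,[4,0,0.5],0]
    - [0.8,[4,0,0.5],0]

```text
t: 20.03
tcp_pos: [0.5377, -0.1612, 0.3019]
orientation: [0.506, -0.506, 0.493, -0.494]
contact_force: [0.7, 0.5, 0.0]
opening: 0.0755
```

Call:
jog_arm:
  series:
    - [0.8,[4,0,0],0]
    - [0.8,[4,0,0],0]
    - [0.8,[0,0,0],0]
    - [0.8,[0,0,0],0]
    - [0.8,[0,0,0],0]

```text
t: 20.45
tcp_pos: [0.5396, -0.2391, 0.301]
orientation: [0.506, -0.506, 0.494, -0.494]
contact_force: [-0.8, 0.4, -0.2]
opening: 0.0754
```

```bash
python3 - <<'E'
from h import *
import cv2
st()
t=r.capture("top"); t=cv2.resize(t[220:330,235:335],None,fx=4,fy=4,interpolation=cv2.INTER_CUBIC)
s=r.capture("scene"); s=cv2.resize(s[150:260,265:365],None,fx=4,fy=4,interpolation=cv2.INTER_CUBIC)
cv2.imwrite("pics/t6.png",cv2.convertScaleAbs(np.hstack([t,s]),alpha=1.4))
E
```

```text
t 20.45 local [-0.0339 -0.2788  0.301 ] q [-5.360e-01  2.640e-01  1.290e+00  1.000e-03  1.588e+00  1.011e+00] F [-0.8  0.4 -0.2] op 0.0754 xaxis deg in press -102.36
```

View pics/t6.png

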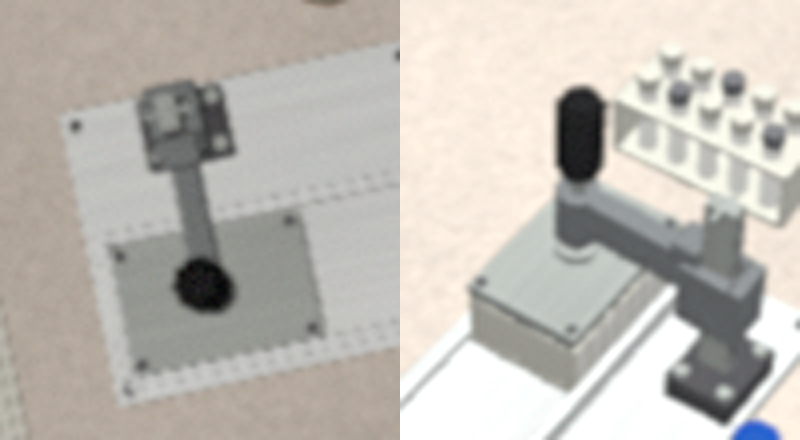

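The image shows the plate against the stop, the pad on the cover, the arm tipped up and the gripper clear. Handing in.

```bash
python3 - <<'E'
from cell import r
print(r.close_job())
E
```

```text
the job is handed in; nothing more can be done
None
```

The plate is home against the end stop, the clamp is pressed down onto the cover, and the handle is screwed tight. The job was handed in at about 20.5 s.

- **Plate:** I pushed it about 60 mm until it stopped dead, with 18 N on the tool and no movement over the last 5 mm commanded. The top picture shows the cover edge along the stop. My one measurement of the plate's lower corner in the scene picture was 5 to 10 mm off the expected home position. I put that down to the finger hiding the corner.
- **Clamp:** The sleeve slid down to about z = 0.138 m and stopped dead at 22 to 24 N. After that the pad was seen on the cover with the bar standing above the sleeve.
- **Handle:** The gripper turned about 227° clockwise (3.96 rad) while holding the handle. The torque rose from about 0.19 to 0.24 N m along the way, and I saw no sign of slipping. The force on the pad was not measured directly; I infer it is over 40 N from the turn.
- **Last check:** The gripper was open and clear, with contact force near zero. The last crops showed the press as left, and the part of the tube rack in view looked unmoved. I did not check the other bystanders in a picture, but the arm stayed clear of where they stand.

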